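# Vent a vacuum desiccator and take off its lid

### The arm

A 6-joint arm with a two-finger parallel gripper is mounted at the origin on the work surface; the furniture and walls round the work are solid. World frame = base frame: x ahead of the robot, y to its left, z up, the work surface at z = 0. Lengths are in m, angles in rad, forces in N, time in s.
With the tool pointing down it reaches from about 0.35 to 0.85 m from the base axis. Payload 8.1 kg.
Tool frame: the origin (TCP) lies at the very end of the fingers, on their centre line; the grasp point (between the pads) lies 19 mm behind it; z points along the fingers, y is the line along which they close (so a half turn about z gives the same grasp; the last joint's range is limited). The gripper opens to 93 mm and grips with 3 to 60 N. Pads are 15 mm wide; open, the fingers measure 128 mm over their backs; the gripper's body (75 mm by 188 mm) begins 65 mm behind the grasp point.
Start: joints at [-1.254, 0.13, 1.488, -0, 1.523, -0.085], TCP at [0.235, -0.552, 0.219] pointing down, gripper open.
Joint ranges: [-2.96, 2.96], [-0.89, 2.26], [0.02, 2.5], [-1.34, 4.48], [0, 2.73], [-2.66, 2.66]. Speed limits (rad/s): [2.39, 2.39, 2.79, 3.14, 3.14, 3.14].

### API

Orientations are given as a rotation vector (axis times angle).
In Python, from plant import robot gives the robot as it stands. The module is installed in compiled form; this text tells all that it offers.
- The arm moves only by the tool play_rows, never from a script. Its argument "increments" is text: rows parted by semicolons, each of 5 numbers parted by spaces: the shift along the tool's x, y, z in mm, then the turn about the tool's z in degrees, then the closure, from -1 (fully open) to 1 (shut). In form: dx dy dz yaw claw; .... A call has 1 to 20 rows; each row is the pose to reach, as a shift and turn from the pose commanded when the call began, along the tool's axes at that moment; what a row does not reach only later rows make up. A row lasts 1/10 s, in which the tool goes at most 50 mm and 8.59 degrees, less where a joint would pass 70% of its speed; a pose out of reach is approached as far as the arm can. A call with a gripper value outside its range is refused whole. The fingers move at their own pace and stop on an object; "force" is the grip in N (left out, the last holds). Time passes only in rows, so rows that repeat a pose let the fingers close. It gives the time, the measured TCP pose, the force, the opening and the grip force at its end, in the units of the state.
- robot.read_state(): the state, without advancing time (a new reading comes with each control period).
- robot.read_camera(name): name is "scene" or "side" or "wrist"; returns the picture (480x640x3 uint8, blue, green, red); there is no depth.
- robot.calibration(name): a dict with "vertical_fov" (degrees; the focal length in pixels is half the picture's height over the tangent of half this angle, whatever the lens; pixels are square), "cx", "cy" (the principal point, pixels), "D" ([k1, k2, p1, p2, k3] as OpenCV has them; the pictures are not rectified), "rvec" (rotation vector, rad) and "tvec" (3), from world to camera coordinates, as OpenCV has them. Camera axes: x right, y down, z forward; pixel columns grow to the right and rows downward; lengths in m; the calibration is good to about 2 mm. A picture is of the moment at which its call begins: read the wrist's pose just before it. calibration takes no time and is no camera call; for the wrist camera it gives the pose at the moment of the call.
- robot.close_job(): hands the job in; it is judged then, once.
Trained networks look in the newest picture that a camera, given by its name, has taken for a name from the list of things; names that differ only in an ending like _2 or _b are one class to them, and where a whole thing is asked for, a point or a joint stands for the part that bears it (a point fixed in the world has none). Each returns a list of dicts, best first, with "conf" (0 to 1); they miss things now and then, are a little off and sometimes report something else, mostly with a low value. They report only what shows in the picture. A call takes as long as a camera call.
- robot.recognise(camera, query): "centre" ([x, y, z] in m, in world coordinates, good to about 4 mm: the middle of the surface that is visible of it).
- robot.regions_of(camera, query): "pixels" (480x640 bool, what is visible of it).
- robot.landmark_of(camera, query): "centre" ([x, y, z] in m, in world coordinates, good to about 4 mm: a listed point, or the origin of a listed thing).
The state is a dict: "t": time; "q": joint angles; "dq": joint speeds; "joint_torque": joint torques, N m; "tool_pos": TCP position; "orientation": TCP orientation; "force": force on the tool from outside, world axes, zero at the start; "wrist_torque": the same for the moment, N m; "opening": finger opening in m; "gripper_force": force on a finger pad.
Only numpy, scipy, OpenCV 4.12 (cv2) and the standard library are available. Lean on these libraries where they do the work, as an engineer would, in place of code of your own. Each camera call takes 0.05 s, during which the arm holds its last target. There are 200 camera calls.

### The job

The small vacuum desiccator with the red tap is still under vacuum. Open its vent tap by turning the red bar a quarter turn anticlockwise (seen from above) to its stop while the lid is still down, then lift the lid off by that same bar and set it down upright in the middle of the round cork mat, without dropping it, and let go. Leave the other desiccator, with the blue tap, shut as it is.

Things in the scene. Friction and masses are not known exactly. Their poses are not given: they have to be found in the camera images.
- red_tap (a joint): vent tap on the red desiccator's lid, rad: 0 shut, grows anticlockwise seen from above to its stop at 1.45 (starts at 0 to 0.15). Until about 1.0 the lid is held down; open beyond 1.1. Turns about the lid's upright axis with light friction (0.05 N m) and stays where left; ears between pins keep the lid (0.32 kg with tap) from turning. Lift the lid straight up 70 mm to clear its contents.
- red_grip (a point): centre of the red tap's bar, on the lid's axis: grip here. Bar 46 long (x axis), 13 thick (y), 26 high (z up), turns with the tap; underside 18 mm above the lid's flat top. Clear lid 82 mm across, red flange 92 (108 over two ears), open below, bottom edge 93 mm below this point. Starts on a fixed plate 112 across, 14 high, this point at z = 0.107; black filter cube inside.
- mat_top (a point): centre of the upper face of the round cork mat, 130 mm across, 6 mm thick, fixed flat on the worktop. With the lid standing on the mat, point red_grip is 93 mm above this point.
- blue_tap (a joint): tap of the other desiccator, same shape and size but with blue tap and flange, to be left shut: 0 = shut, rad. The top of its bar is 120 mm above the worktop and it may stand between the red one and the mat, so carry the lid with its bottom edge above 130 mm.

How it is judged:
By the outcome, as a careful person would: the job done as asked, in the order asked, and still so for the second after the job is handed in, with the robot touching nothing.
It also fails if it takes over 40 s, if anything falls off the work surface, if the arm or the gripper's body presses on something with over 40 N, if the wrist force passes 120 N, or if a joint passes its speed limit or range.

## Working session

There is one attempt and no reset: what is moved stays moved. The work goes in short steps, Python scripts to look and compute and a tool call to move; the robot and the scene stay as the last step left them, time stands still between calls to the robot, and variables do not carry over. Pictures are saved under pics/ and viewed, at most 10 in all, crops included, and the job is handed in when it is done.

Besides the shell and the picture viewer there is one more tool, called in YAML: its name, and indented under it one key for each argument. play_rows: Moves the arm, as the interface text tells. Its arguments: {"type":"object","properties":{"increments":{"type":"string"},"force":{"type":"number"}},"required":["increments"]}

```bash
mkdir -p pics
python3 - <<'E'
from plant import robot
import cv2, numpy as np
s=robot.read_state(); print(s['t'],s['tool_pos'],s['orientation'],s['opening'])
for c in ['scene','side','wrist']:
    im=robot.read_camera(c); cv2.imwrite(f'pics/{c}0.png',im)
    for q in ['red_grip','mat_top','blue_tap']:
        try: print(c,q,[(np.round(d['centre'],4),round(d['conf'],2)) for d in robot.landmark_of(c,q)][:3])
        except Exception as e: print(c,q,e)
im=np.hstack([cv2.resize(cv2.imread(f'pics/{c}0.png'),(400,300)) for c in ['scene','side']])
cv2.imwrite('pics/both0.png',im)
E
```

```text
0.0 [ 0.23446901 -0.55166621  0.2175931 ] [-3.07662242e+00 -6.26473156e-01  3.55018087e-04] 0.09274898825499754
scene red_grip [(array([0.4499, 0.1192, 0.1036]), 0.51)]
scene mat_top [(array([0.4654, 0.3697, 0.0043]), 0.71)]
scene blue_tap it knows: mat_top, red_grip
side red_grip [(array([0.4466, 0.1155, 0.1076]), 0.65)]
side mat_top [(array([0.4666, 0.3686, 0.0048]), 0.67)]
side blue_tap it knows: mat_top, red_grip
wrist red_grip []
wrist mat_top []
wrist blue_tap it knows: mat_top, red_grip
```

View pics/scene0.png

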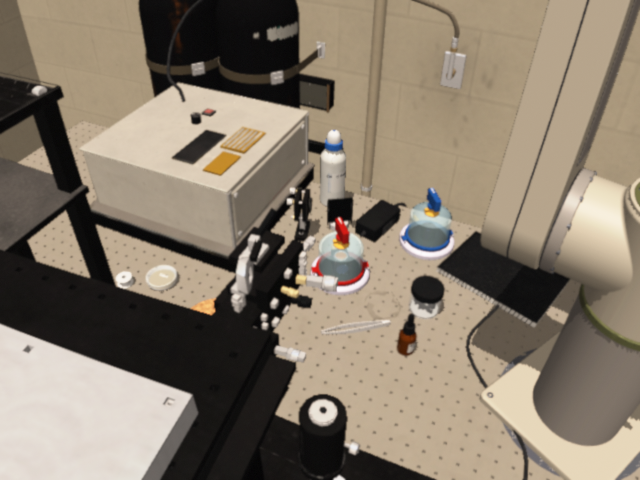

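View pics/side0.png

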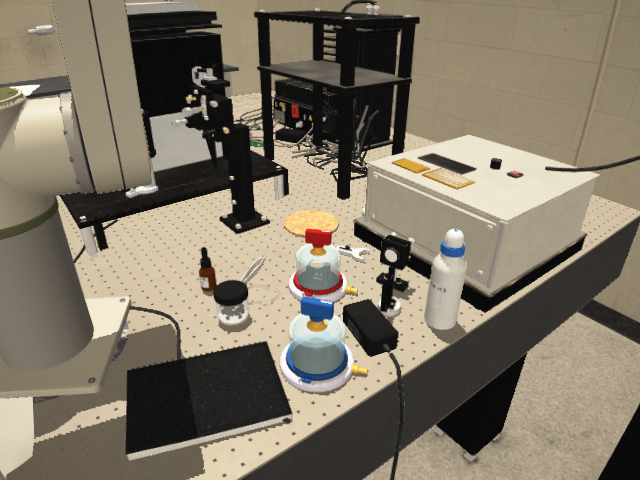

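The scene view shows the red desiccator at about (342,262), the blue one at (430,240), and the mat partly hidden behind a post at (205,305). In the side view, red is at (318,265), blue at (318,340) and the mat at (311,222), with a tall post to the left of the mat at (240,200) and a mirror mount and bottle to the right. Next I'll locate the obstacles and plan a look from above.

```bash
cat > h.py <<'E'
from plant import robot
import cv2, numpy as np
from scipy.spatial.transform import Rotation as R
def cam(n):
    c=robot.calibration(n); f=240/np.tan(np.radians(c['vertical_fov'])/2)
    K=np.array([[f,0,c['cx']],[0,f,c['cy']],[0,0,1]]); return K,np.array(c['D'],float),R.from_rotvec(np.ravel(c['rvec'])).as_matrix(),np.ravel(c['tvec'])
def ray(C,uv):
    K,D,Rm,t=C; p=cv2.undistortPoints(np.array([[uv]],float),K,D).ravel()
    d=Rm.T@np.r_[p,1]; return -Rm.T@t,d/np.linalg.norm(d)
def onplane(C,uv,z):
    o,d=ray(C,uv); return o+d*(z-o[2])/d[2]
def tri(a,b,ua,ub):
    o1,d1=ray(a,ua);o2,d2=ray(b,ub)
    s=np.linalg.lstsq(np.c_[d1,-d2],o2-o1,rcond=None)[0]
    p,q=o1+s[0]*d1,o2+s[1]*d2; return (p+q)/2,np.linalg.norm(p-q)
def proj(C,P):
    K,D,Rm,t=C; return cv2.projectPoints(np.atleast_2d(P).astype(float),cv2.Rodrigues(Rm)[0],t,K,D)[0].reshape(-1,2)
def shift(target):
    s=robot.read_state(); T=R.from_rotvec(s['orientation']).as_matrix()
    return np.round(T.T@(np.array(target)-s['tool_pos'])*1000,1),T
E
python3 - <<'E'
from h import *
a,b=cam('scene'),cam('side')
for n,u,v in [('bottle',(333,133),(455,233)),('mount',(340,198),(395,237)),('post?',(300,190),(205,70)),('post2',(252,238),(205,70)),('blue',(432,195),(317,302)),('red',(341,228),(318,237))]:
    p,e=tri(a,b,u,v); print(n,p.round(3),round(e,3))
for n,v,z in [('postbase',(245,222),0),('boxcorner',(355,235),0),('mat',(311,222),.006),('bottlebase',(443,325),0),('mountbase',(390,310),0)]: print(n,onplane(b,v,z).round(3))
print(proj(a,[[.466,.369,.006]]))
s,T=shift([.449,.117,.30]); print(s,T.round(3))
E
```

```text
bottle [ 0.646 -0.009  0.168] 0.001
mount [0.555 0.055 0.112] 0.049
post? [0.27  0.315 0.371] 0.021
post2 [0.257 0.387 0.354] 0.007
blue [ 0.424 -0.083  0.115] 0.003
red [0.451 0.114 0.107] 0.003
postbase [0.311 0.395 0.   ]
boxcorner [0.559 0.3   0.   ]
mat [0.466 0.364 0.006]
bottlebase [ 0.646 -0.026  0.   ]
mountbase [0.567 0.026 0.   ]
[[215.17846336 324.38796619]]
[ 459.  -532.1  -81.4] [[ 0.92   0.391 -0.   ]
 [ 0.391 -0.92   0.   ]
 [ 0.    -0.    -1.   ]]
```

play_rows:
  increments: "45 -50 -40 0 -1;90 -100 -80 0 -1;130 -150 -80 0 -1;170 -200 -80 0 -1;210 -245 -80 0 -1;245 -285 -80 0 -1;280 -325 -80 0 -1;315 -365 -80 0 -1;350 -405 -80 0 -1;385 -445 -80 0 -1;420 -487 -80 0 -1;459 -532 -80 0 -1;459 -532 -80 0 -1;459 -532 -80 0 -1;459 -532 -80 0 -1;459 -532 -80 0 -1"

```text
t: 2.05
tool_pos: [0.4491, 0.1194, 0.2984]
orientation: [-3.077, -0.633, 0.001]
force: [0.3, -0.2, -0.4]
opening: 0.0931
gripper_force: 0.0
```

Run:
```python
from h import *
s=robot.read_state(); print(s['t'],s['tool_pos'],s['orientation'],s['q'])
C=cam('wrist'); im=robot.read_camera('wrist'); cv2.imwrite('pics/w1.png',im)
for q in ['red_grip','mat_top']:
    print(q,[(np.round(d['centre'],4),round(d['conf'],2)) for d in robot.landmark_of('wrist',q)][:3])
hsv=cv2.cvtColor(im,cv2.COLOR_BGR2HSV)
m=(((hsv[...,0]<8)|(hsv[...,0]>172))&(hsv[...,1]>150)&(hsv[...,2]>60)).astype(np.uint8)
n,l,st,ce=cv2.connectedComponentsWithStats(m)
for i in range(1,n):
    if st[i,4]>80: print(st[i],ce[i])
print('exp',proj(C,[[.449,.117,.12]]))
```

```text
2.05 [0.44909593 0.11939182 0.29835153] [-3.07656253e+00 -6.33018178e-01  8.14605015e-04] [ 1.48983305e-01 -2.59659370e-01  1.71783732e+00  5.56474665e-04
  1.68396398e+00  1.31399621e+00]
red_grip [(array([0.4517, 0.1194, 0.1084]), 0.57)]
mat_top [(array([0.4661, 0.3685, 0.0112]), 0.97)]
[290 157  79  40 521] [323.52975048 168.42226488]
[311 193  39  45 726] [328.36225895 214.69559229]
exp [[329.55500313 217.55859889]]
```

View pics/w1.png

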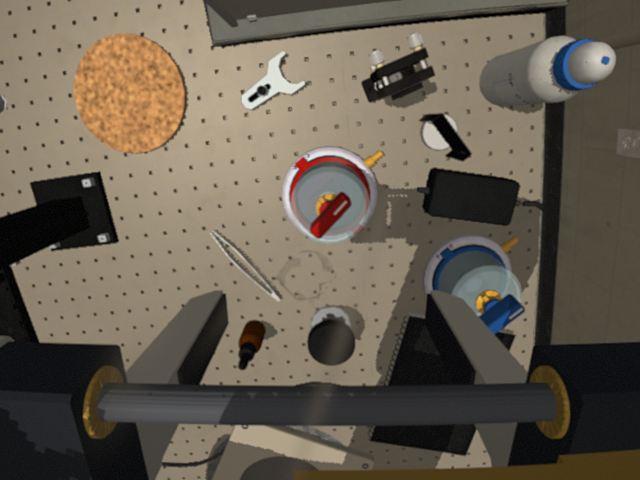

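The wrist view shows the red bar at (330,215), running diagonally from lower left to upper right, and the whole mat at (130,93). The post foot is at (75,215), and the bar has room around it. I'll fit the bar as a box and the mat as a circle.

```bash
cat >> h.py <<'E'
def redmask(im):
    hsv=cv2.cvtColor(im,cv2.COLOR_BGR2HSV)
    return (((hsv[...,0]<8)|(hsv[...,0]>172))&(hsv[...,1]>150)&(hsv[...,2]>60)).astype(np.uint8)
def hullmask(C,p,h=(.023,.0065,.013)):
    x,y,z,a=p; c=np.array([[i*h[0],j*h[1],k*h[2]] for i in(-1,1) for j in(-1,1) for k in(-1,1)])
    P=R.from_euler('z',a).apply(c)+[x,y,z]
    m=np.zeros((480*4,640*4),np.uint8)
    cv2.fillConvexPoly(m,cv2.convexHull(((proj(C,P)+.5)*4).astype(np.int32)),1)
    return cv2.resize(m.astype(np.float32),(640,480),interpolation=cv2.INTER_AREA)
def fitbar(C,m,z,x0):
    from scipy.optimize import minimize
    f=lambda p:np.abs(hullmask(C,[p[0]/1e3,p[1]/1e3,z,p[2]/30])-m).sum()
    best=min((minimize(f,[x0[0]*1e3,x0[1]*1e3,a*30],method='Nelder-Mead',options=dict(initial_simplex=np.array([x0[0]*1e3,x0[1]*1e3,a*30])+np.array([[0,0,0],[6,0,0],[0,6,0],[0,0,8]]))) for a in np.arange(-1.5,1.5,.4)),key=lambda r:r.fun)
    p=best.x; return p[0]/1e3,p[1]/1e3,p[2]/30,best.fun,m.sum()
E
python3 - <<'E'
from h import *
C=cam('wrist'); im=cv2.imread('pics/w1.png'); m=redmask(im)
n,l,st,ce=cv2.connectedComponentsWithStats(m)
i=l[215,330]; print(i); print(fitbar(C,(l==i).astype(np.float32),.107,(.449,.118)))
hsv=cv2.cvtColor(im,cv2.COLOR_BGR2HSV)
o=cv2.inRange(hsv,(8,90,90),(22,255,255)); o=cv2.morphologyEx(o,cv2.MORPH_OPEN,np.ones((7,7)))
o[:, 220:]=0; c=max(cv2.findContours(o,0,2)[0],key=cv2.contourArea)[:,0]
P=np.array([onplane(C,u,.006)[:2] for u in c.astype(float)]); print(cv2.minEnclosingCircle(P.astype(np.float32)), cv2.fitEllipse(P.astype(np.float32)))
E
```

```text
2
(np.float64(0.4495449665003967), np.float64(0.1143424265375181), np.float64(-0.31460710207387593), np.float64(287.0), np.float32(726.0))
((0.4663136601448059, 0.3658938705921173), 0.06549282371997833) ((0.46619871258735657, 0.3658532500267029), (0.1288692057132721, 0.12922658026218414), 7.4337053298950195)
```

Run:
```python
from h import *
C=cam('wrist'); im=cv2.imread('pics/w1.png')
cr=im[170:250,280:380]; cv2.imwrite('pics/w1c.png',cv2.resize(cr,(800,640)[:2],interpolation=0)[:600])
hsv=cv2.cvtColor(im,cv2.COLOR_BGR2HSV)
m=(((hsv[...,0]<8)|(hsv[...,0]>172))&(hsv[...,1]>100)&(hsv[...,2]>40)).astype(np.uint8)
m[:185]=0;m[:,:300]=0;m[245:]=0;m[:,360:]=0
r=fitbar(C,m.astype(np.float32),.107,(.449,.118)); print(r)
m2=cv2.imread('pics/w1.png'); cs=cv2.findContours((hullmask(C,[r[0],r[1],.107,r[2]])>.5).astype(np.uint8),0,2)[0]
big=cv2.resize(cr,(700,560),interpolation=0)
for c in cs: cv2.polylines(big,[((c-[280,170]+.5)*7).astype(np.int32)],True,(0,255,0),1)
cv2.imwrite('pics/w1c.png',big)
```

```text
(np.float64(0.44939003443932973), np.float64(0.11402554412838847), np.float64(-0.31636522394304445), np.float64(234.25), np.float32(791.0))
```

View pics/w1c.png

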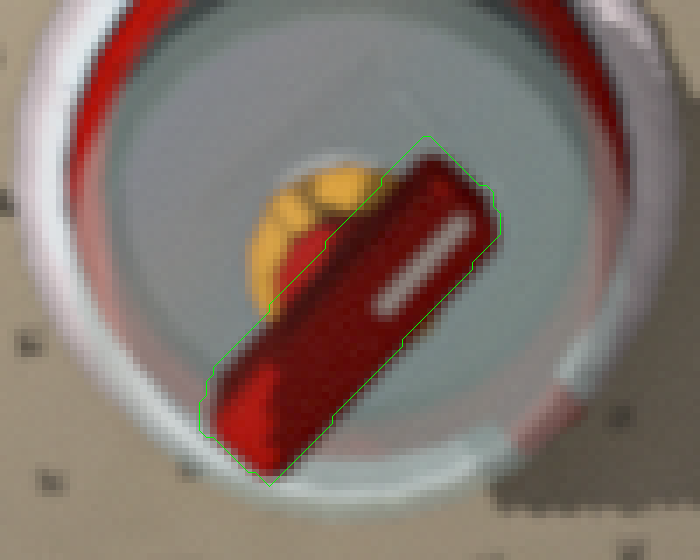

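The fitted outline matches the bar in the crop: centre about (0.449, 0.114), long axis at -0.316 rad. I'll turn the tool to align with it, come down partway and check again.

play_rows:
  increments: "0 0 20 8 -1;0 1 40 16 -1;-1 2 60 24 -1;-1 3 80 32 -1;-1.6 3.7 100 41.3 -1;-1.6 3.7 100 41.3 -1;-1.6 3.7 100 41.3 -1;-1.6 3.7 100 41.3 -1"

```text
t: 3.0
tool_pos: [0.4498, 0.1124, 0.2002]
orientation: [-3.102, 0.495, -0.003]
force: [-0.2, 0.1, -0.1]
opening: 0.093
gripper_force: 0.0
```

Run:
```python
from h import *
s=robot.read_state(); print(s['t'],s['tool_pos'],s['orientation'],2*np.arctan2(s['orientation'][1],s['orientation'][0]))
C=cam('wrist'); im=robot.read_camera('wrist')
print([(np.round(d['centre'],4),round(d['conf'],2)) for q in ['red_grip'] for d in robot.landmark_of('wrist',q)][:3])
u=proj(C,[[.449,.1145,.12]])[0]; print(u)
m=redmask(im); hsv=cv2.cvtColor(im,cv2.COLOR_BGR2HSV)
m=(((hsv[...,0]<8)|(hsv[...,0]>172))&(hsv[...,1]>100)&(hsv[...,2]>40)).astype(np.uint8)
n,l,st,ce=cv2.connectedComponentsWithStats(m)
i=max(range(1,n),key=lambda k:st[k,4]-20*np.hypot(*(ce[k]-u))); print(st[i],ce[i])
r=fitbar(C,(l==i).astype(np.float32),.107,(.449,.115)); print(r)
cs=cv2.findContours((hullmask(C,[r[0],r[1],.107,r[2]])>.5).astype(np.uint8),0,2)[0]
cv2.drawContours(im,cs,-1,(0,255,0),1); cv2.imwrite('pics/w2.png',im)
```

```text
3.0 [0.44981438 0.11238984 0.20024376] [-3.10173018  0.49515784 -0.00338827] 5.966578334662828
[(array([0.4532, 0.1195, 0.1035]), 0.95)]
[323.89383446 253.21148915]
[ 307  214   29   72 1321] [320.88796366 249.54882665]
(np.float64(0.447548168781171), np.float64(0.11713946797262602), np.float64(-0.3166636380833502), np.float64(379.0625), np.float32(1321.0))
```

View pics/w2.png

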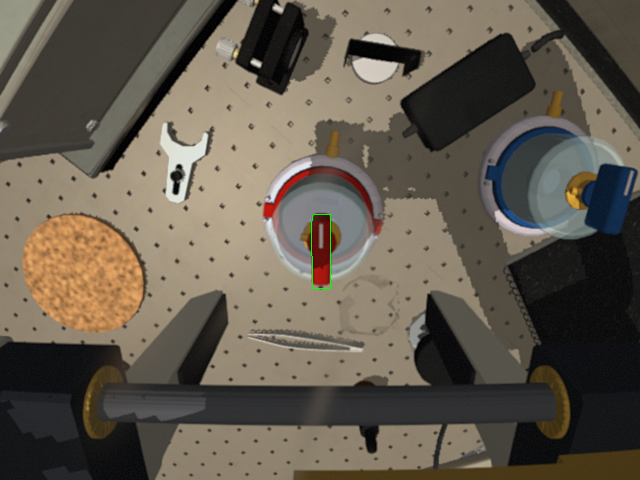

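The picture shows the bar at (321,250), aligned with the tool axis, and the fingers clear on both sides. I'll go down and grip.

play_rows:
  increments: "-1.6 -3.4 30 0 -1;-1.6 -3.4 60 0 -1;-1.6 -3.4 85 0 -1;-1.6 -3.4 100 0 -1;-1.6 -3.4 110 0 -1;-1.6 -3.4 110 0 -1;-1.6 -3.4 110 0 -1;-1.6 -3.4 110 0 0.5;-1.6 -3.4 110 0 0.6;-1.6 -3.4 110 0 0.7;-1.6 -3.4 110 0 0.8;-1.6 -3.4 110 0 0.9;-1.6 -3.4 110 0 1;-1.6 -3.4 110 0 1;-1.6 -3.4 110 0 1;-1.6 -3.4 110 0 1;-1.6 -3.4 110 0 1"
  force: 15

```text
t: 4.8
tool_pos: [0.4486, 0.1167, 0.0886]
orientation: [-3.102, 0.499, 0.0]
force: [-0.3, -0.2, 0.4]
opening: 0.021
gripper_force: 15.0
```

Run:
```python
from h import *
s=robot.read_state(); print({k:np.round(s[k],4) for k in ['t','tool_pos','orientation','force','wrist_torque','opening','gripper_force']})
C=cam('wrist'); im=robot.read_camera('wrist'); cv2.imwrite('pics/w3.png',im)
```

```text
{'t': np.float64(4.8), 'tool_pos': array([0.4486, 0.1167, 0.0886]), 'orientation': array([-3.1016,  0.499 ,  0.    ]), 'force': array([-0.3077, -0.243 ,  0.3991]), 'wrist_torque': array([ 0.0932,  0.0264, -0.0163]), 'opening': np.float64(0.021), 'gripper_force': np.float64(15.0026)}
```

View pics/w3.png

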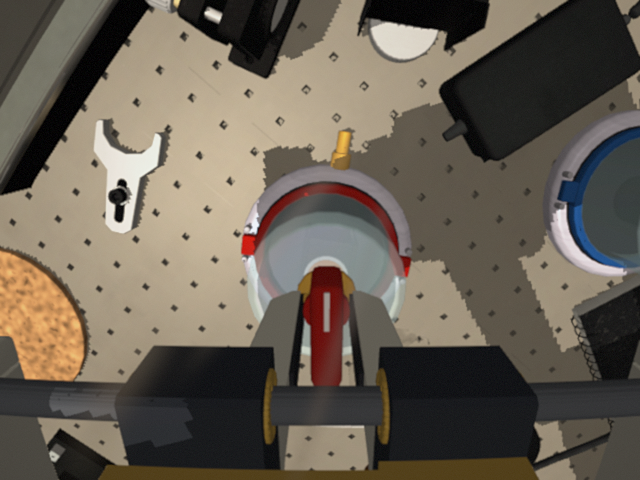

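The picture shows the fingers around the bar at (325,325), but the opening is 21 mm where the bar is 13 mm. The fingertips reach below the bar and are on the round hub. I'll open, rise 8 mm and grip the bar alone.

play_rows:
  increments: "0 0 0 0 0.3;0 0 0 0 0.3;0 0 -4 0 0.3;0 0 -8 0 0.3;0 0 -8 0 0.3;0 0 -8 0 0.3;0 0 -8 0 1;0 0 -8 0 1;0 0 -8 0 1;0 0 -8 0 1;0 0 -8 0 1;0 0 -8 0 1"
  force: 25

```text
t: 6.05
tool_pos: [0.4485, 0.1166, 0.0965]
orientation: [3.102, -0.499, -0.0]
force: [-0.3, -0.5, -1.4]
opening: 0.0127
gripper_force: 25.0
```

The opening is now 12.7 mm, so the fingers hold the bar itself. Next I'll turn it anticlockwise, which is negative yaw.

play_rows:
  increments: "0 0 0 -6 1;0 0 0 -12 1;0 0 0 -18 1;0 0 0 -24 1;0 0 0 -30 1;0 0 0 -36 1;0 0 0 -42 1;0 0 0 -48 1;0 0 0 -54 1;0 0 0 -60 1;0 0 0 -66 1;0 0 0 -70 1;0 0 0 -73 1;0 0 0 -73 1"

```text
t: 7.45
tool_pos: [0.4488, 0.1161, 0.0967]
orientation: [2.789, 1.444, 0.0]
force: [1.6, -2.9, 2.1]
opening: 0.0128
gripper_force: 25.0
```

Run:
```python
from h import *
s=robot.read_state(); print({k:np.round(s[k],4) for k in ['t','tool_pos','orientation','force','wrist_torque','opening','gripper_force']}, 2*np.arctan2(s['orientation'][1],s['orientation'][0])%(2*np.pi))
```

```text
{'t': np.float64(7.45), 'tool_pos': array([0.4488, 0.1161, 0.0967]), 'orientation': array([2.789 , 1.4442, 0.    ]), 'force': array([ 1.5721, -2.942 ,  2.0823]), 'wrist_torque': array([-0.688 , -0.4001, -0.0644]), 'opening': np.float64(0.0128), 'gripper_force': np.float64(24.9985)} 0.9556229082033049
```

play_rows:
  increments: "0 0 0 -2 1;0 0 0 -4 1;0 0 0 -6 1;0 0 0 -7 1;0 0 0 -7 1"

```text
t: 7.95
tool_pos: [0.449, 0.1164, 0.0969]
orientation: [2.697, 1.609, 0.001]
force: [2.7, -3.5, -0.7]
opening: 0.013
gripper_force: 25.9
```

Run:
```python
from h import *
s=robot.read_state(); print({k:np.round(s[k],4) for k in ['t','tool_pos','force','wrist_torque','opening','gripper_force']}, 2*np.arctan2(s['orientation'][1],s['orientation'][0])%(2*np.pi))
```

```text
{'t': np.float64(7.95), 'tool_pos': array([0.449 , 0.1164, 0.0969]), 'force': array([ 2.7335, -3.5296, -0.6676]), 'wrist_torque': array([-0.6499, -0.6717, -0.532 ]), 'opening': np.float64(0.013), 'gripper_force': np.float64(25.8971)} 1.0758350722729042
```

The torque rose to 0.53 N m after a 1.39 rad turn, so the tap is at its stop. I'll ease off slightly and lift straight up.

play_rows:
  increments: "0 0 0 1 1;0 0 -4 1 1;0 0 -10 1 1;0 0 -20 1 1;0 0 -30 1 1;0 0 -40 1 1;0 0 -55 1 1;0 0 -70 1 1;0 0 -90 1 1;0 0 -110 1 1;0 0 -130 1 1;0 0 -140 1 1;0 0 -140 1 1;0 0 -140 1 1"
  force: 30

```text
t: 9.35
tool_pos: [0.4484, 0.1167, 0.2363]
orientation: [-2.71, -1.588, 0.0]
force: [-0.3, -0.4, -4.4]
opening: 0.0127
gripper_force: 30.0
```

Run:
```python
from h import *
a,b=cam('scene'),cam('side')
s=robot.read_state(); print({k:np.round(s[k],4) for k in ['t','tool_pos','orientation','force','wrist_torque','opening','gripper_force']})
im=robot.read_camera('side'); cv2.imwrite('pics/s4.png',im)
# box top-near corner height in side view above base point
o=onplane(b,(355,235),0); 
for z in (.08,.12,.16,.2): print(z,proj(b,[o[0],o[1],z]))
for q in ['mat_top']: print([(np.round(d['centre'],4),round(d['conf'],2)) for d in robot.landmark_of('side',q)])
t=np.array([.4663,.3665,s['tool_pos'][2]]); print(shift(t)[0])
```

```text
{'t': np.float64(9.35), 'tool_pos': array([0.4484, 0.1167, 0.2363]), 'orientation': array([-2.7104e+00, -1.5879e+00,  4.0000e-04]), 'force': array([-0.3224, -0.4176, -4.4177]), 'wrist_torque': array([-0.0756,  0.0093, -0.0189]), 'opening': np.float64(0.0127), 'gripper_force': np.float64(29.9955)}
0.08 [[356.63259891 203.00747667]]
0.12 [[357.48515535 186.07968634]]
0.16 [[358.36238458 168.49656946]]
0.2 [[359.26452215 150.23223015]]
[(array([0.4658, 0.3694, 0.0045]), 0.57)]
[ 227.  -106.1   -1. ]
```

View pics/s4.png

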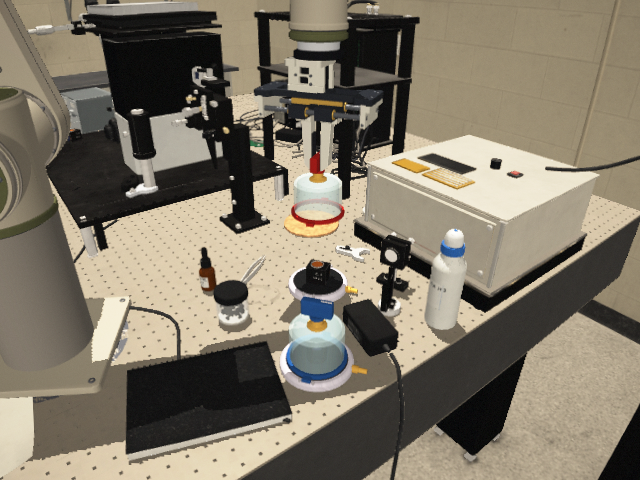

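The side view shows the lid hanging upright from the gripper at (318,195), the filter cube still on its plate at (318,272) and the blue one untouched. I'll check clearance at the mat.

Run:
```python
from h import *
b=cam('side')
for n,u,z in [('basecorner_near',(355,240),.0),('base_far',(490,300),0),('boxtop corner',(370,168),.165),('boxtop2',(503,212),.165),('post right edge base',(270,218),0),('post col',(252,212),0)]: print(n,onplane(b,u,z).round(3))
for z in (.1,.17,.25,.3): print(z,[proj(b,[x,.395,z]).round(0) for x in (.30,.33,.36)])
```

```text
basecorner_near [0.555 0.278 0.   ]
base_far [0.757 0.03  0.   ]
boxtop corner [0.581 0.288 0.165]
boxtop2 [0.762 0.059 0.165]
post right edge base [0.371 0.409 0.   ]
post col [0.328 0.447 0.   ]
0.1 [array([[237., 183.]]), array([[250., 183.]]), array([[263., 182.]])]
0.17 [array([[235., 154.]]), array([[248., 153.]]), array([[262., 153.]])]
0.25 [array([[232., 118.]]), array([[246., 118.]]), array([[260., 117.]])]
0.3 [array([[230.,  94.]]), array([[244.,  94.]]), array([[259.,  94.]])]
```

play_rows:
  increments: "9 -4 0 0 1;24 -11 0 0 1;42 -20 0 0 1;60 -28 0 0 1;80 -37.5 0 0 1;100 -47 0 0 1;120 -56 0 0 1;140 -66 0 0 1;160 -75 0 0 1;180 -84.5 0 0 1;200 -94 0 0 1;214 -100 0 0 1;224 -105 0 0 1;228.5 -107 0 0 1;228.5 -107 0 0 1;228.5 -107 0 0 1;228.5 -107 0 0 1"

```text
t: 11.15
tool_pos: [0.4672, 0.3676, 0.2368]
orientation: [2.711, 1.587, 0.0]
force: [-0.4, 0.1, -3.2]
opening: 0.0125
gripper_force: 30.0
```

Run:
```python
from h import *
s=robot.read_state(); print({k:np.round(s[k],4) for k in ['t','tool_pos','orientation','force','wrist_torque','opening','gripper_force']})
for c in ('wrist','side','scene'):
    im=robot.read_camera(c); cv2.imwrite(f'pics/{c}5.png',im)
    for q in ('mat_top','red_grip'): print(c,q,[(np.round(d['centre'],4),round(d['conf'],2)) for d in robot.landmark_of(c,q)])
print(shift([.466,.3685,.0887])[0])
```

```text
{'t': np.float64(11.15), 'tool_pos': array([0.4672, 0.3676, 0.2368]), 'orientation': array([2.7112e+00, 1.5867e+00, 1.0000e-04]), 'force': array([-0.4175,  0.137 , -3.1663]), 'wrist_torque': array([-0.0544, -0.0378, -0.0086]), 'opening': np.float64(0.0125), 'gripper_force': np.float64(29.9955)}
wrist mat_top []
wrist red_grip [(array([0.4723, 0.373 , 0.2479]), 0.73)]
side mat_top [(array([0.4645, 0.3685, 0.0041]), 0.79)]
side red_grip [(array([0.465 , 0.3696, 0.2461]), 0.67)]
scene mat_top [(array([0.4674, 0.3691, 0.004 ]), 0.71)]
scene red_grip [(array([0.4657, 0.3703, 0.2467]), 0.84)]
[ -0.2  -1.  148. ]
```

View pics/side5.png

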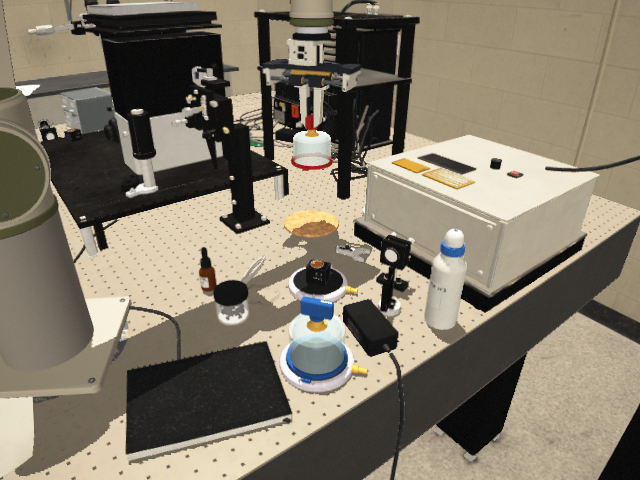

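The lid hangs upright over the mat (lid at (312,150), mat at (311,222)), and the networks agree to within 2 mm. Now I'll lower it.

play_rows:
  increments: "0 -1 10 0 1;0 -1 30 0 1;0 -1 50 0 1;0 -1 70 0 1;0 -1 90 0 1;0 -1 108 0 1;0 -1 123 0 1;0 -1 132 0 1;0 -1 138 0 1;0 -1 141 0 1;0 -1 143 0 1;0 -1 144 0 1;0 -1 145 0 1;0 -1 145 0 1;0 -1 145 0 1"

```text
t: 13.1
tool_pos: [0.4663, 0.3688, 0.092]
orientation: [-2.711, -1.588, -0.001]
force: [0.4, -0.2, -2.5]
opening: 0.0128
gripper_force: 30.0
```

play_rows:
  increments: "0 0 1 0 1;0 0 1.5 0 1;0 0 2 0 1;0 0 2.5 0 1;0 0 3 0 1;0 0 3 0 1"

```text
t: 13.7
tool_pos: [0.4661, 0.3688, 0.0886]
orientation: [-2.711, -1.588, -0.0]
force: [0.3, 0.8, -2.9]
opening: 0.0128
gripper_force: 30.0
```

play_rows:
  increments: "0 0 0.5 0 1;0 0 0.5 0 1;0 0 1 0 1;0 0 1 0 1"

```text
t: 14.1
tool_pos: [0.4663, 0.3689, 0.0885]
orientation: [-2.711, -1.588, -0.001]
force: [-3.0, -1.8, 5.4]
opening: 0.0126
gripper_force: 30.0
```

The force has changed sign to +5 N, so the lid is standing on the mat. I'll release slowly, checking that the fingers open evenly, and retreat upward.

play_rows:
  increments: "0 0 -0.3 0 1;0 0 -0.3 0 0.7;0 0 -0.3 0 0.6;0 0 -0.3 0 0.5;0 0 -0.3 0 0.4;0 0 -0.3 0 0.3;0 0 -0.3 0 0.3;0 0 -0.3 0 0.3;0 0 -10 0 0.3;0 0 -25 0 0.3;0 0 -50 0 0.3;0 0 -80 0 0.3;0 0 -120 0 0.3;0 0 -150 0 0.3;0 0 -150 0 0.3"
  force: 10

```text
t: 15.6
tool_pos: [0.4688, 0.3705, 0.2459]
orientation: [-2.71, -1.588, -0.018]
force: [0.2, 0.6, 0.3]
opening: 0.0325
gripper_force: 0.0
```

Run:
```python
from h import *
s=robot.read_state(); print({k:np.round(s[k],4) for k in ['t','tool_pos','force','opening','gripper_force']})
for c in ('wrist','side','scene'):
    im=robot.read_camera(c); cv2.imwrite(f'pics/{c}6.png',im)
    for q in ('mat_top','red_grip'): print(c,q,[(np.round(d['centre'],4),round(d['conf'],2)) for d in robot.landmark_of(c,q)])
a,b=[cv2.imread(f'pics/{c}6.png') for c in ('wrist','side')]
cv2.imwrite('pics/both6.png',np.hstack([cv2.resize(a,(400,300)),b[100:400,150:550]]))
```

```text
{'t': np.float64(15.6), 'tool_pos': array([0.4688, 0.3705, 0.2459]), 'force': array([0.2191, 0.6142, 0.3437]), 'opening': np.float64(0.0325), 'gripper_force': np.float64(0.0)}
wrist mat_top []
wrist red_grip [(array([0.4727, 0.373 , 0.0954]), 0.77)]
side mat_top [(array([0.4676, 0.3682, 0.0042]), 0.6)]
side red_grip [(array([0.4641, 0.3693, 0.0995]), 0.54)]
scene mat_top []
scene red_grip [(array([0.4669, 0.371 , 0.0983]), 0.8)]
```

View pics/both6.png

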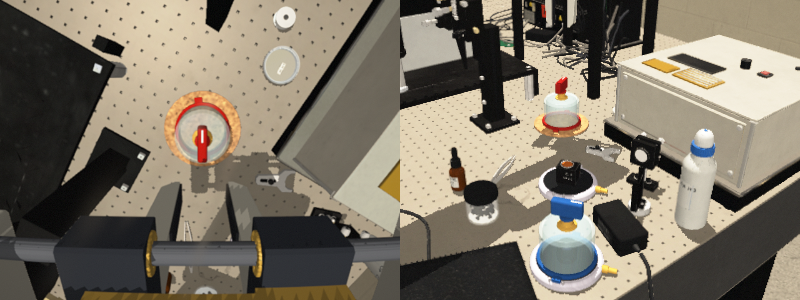

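The lid stands upright and centred on the cork mat (left (203,128), right (561,118)) with the tap open. The gripper is clear and the blue desiccator is still shut. I'll hand in.

```bash
python3 -c "
from plant import robot
print(robot.close_job())"
```

```text
the job is handed in; nothing more can be done
None
```

The red tap was turned to its stop with the lid down, and the lid now stands upright, released, within about 3 mm of the cork mat's centre; the blue desiccator was not touched, and the job is handed in at about 16 s.

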